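# Set out a tint ladder of blue inks on the ink shelf

### The arm

A 6-joint arm with a two-finger parallel gripper is mounted at the origin on the work surface. World frame = base frame: x ahead of the robot, y to its left, z up, the work surface at z = 0. Lengths are in m, angles in degrees, forces in N, time in s.
With the tool pointing down it reaches from about 0.4 to 0.825 m from the base axis. Payload 7 kg.
Tool frame: the origin (TCP) lies midway between the tips of the shut fingers; the grasp point (between the pads) lies 19 mm behind it (hold_point_z is the distance from the TCP to the grasp point, in m); z points along the fingers, y is the line along which they close (so a half turn about z gives the same grasp; the last joint's range is limited). The gripper opens to 88 mm and grips with 3 to 60 N. Pads are 19 mm wide; open, the fingers measure 130 mm over their backs; the gripper's body (78 mm by 193 mm) begins 47 mm behind the grasp point.
Start: joints at [80.678, 20.546, 0.682, 0, -70.136, -16.507], TCP at [0.294, 0.608, 0.227] pointing down, gripper open.
Joint ranges: [-176.03, 176.03], [-82.01, 121.73], [-58.28, 71.71], [-173.87, 95.51], [-174.79, -0.11], [-173.66, 173.66]. Speed limits (degrees/s): [136.94, 136.94, 172.46, 180, 180, 180].

### API

Orientations are given as [roll, pitch, yaw] about the fixed x, y, z axes, in that order (R = Rz(yaw) Ry(pitch) Rx(roll)).
In Python, from plant import get_state, capture, close_job, hold_point_z gives the robot as it stands.
- The arm moves only by the shell command python3 -m inch 'ROWS' [FORCE]. ROWS is text: rows parted by semicolons, each of 5 numbers parted by spaces: the shift along the tool's x, y, z normalised to -1 to 1, where 1 is 0.15 m, then the turn about the tool's z normalised to -1 to 1, where 1 is 360 degrees, then the opening, from 0 (shut) to 1 (fully open). In form: tx ty tz spin grip; .... A call has exactly 8 rows; each row shifts and turns the commanded pose from where the row before left it, along the tool's axes as they then stand; what a row does not reach is not made up. A row lasts 1/8 s, in which the tool goes at most 62.5 mm and 10.7 degrees, less where a joint would pass 70% of its speed; a pose out of reach is approached as far as the arm can. A call with a number of a shift or a turn outside -1 to 1 is refused whole. A call with a gripper value outside its range is refused whole. The fingers move at their own pace and stop on an object; FORCE is the grip in N (left out, the last holds). Time passes only in rows, so rows that do not move let the fingers close, or fill a call up. It gives the time, the measured TCP pose, the force, the opening and the grip force at its end, in the units of the state.
- get_state(): the state, without advancing time (a new reading comes with each control period).
- capture(name): name is "scene" or "top" or "wrist"; returns a dict with "color" (420x560x3 uint8, blue, green, red), "mtx" (3x3 intrinsics, pixels), "R" (3x3) and "t" (3): a world point X has camera coordinates R X + t. Camera axes: x right, y down, z forward; pixel columns grow to the right and rows downward; lengths in m; the calibration is good to about 2 mm. A picture is of the moment at which its call begins. There is no depth.
- close_job(): hands the job in; it is judged then, once.
The state is a dict: "time_s": time; "joints": joint angles; "qd": joint speeds; "joint_torque": joint torques, N m; "tcp_pos": TCP position; "eef_rot": TCP orientation; "contact_force": force on the tool from outside, world axes, zero at the start; "moment": the same for the moment, N m; "gripper_width": finger opening in m; "gripper_force": force on a finger pad.
Only numpy, scipy, OpenCV 4.12 (cv2) and the standard library are available. Lean on these libraries where they do the work, as an engineer would, in place of code of your own. Each camera call takes 0.05 s, during which the arm holds its last target. There are 200 camera calls.

### The job

Set the four small pots of blue ink in the drip saucers on the steel shelf as a tint ladder, one pot standing flat in each saucer: the palest next to the white tin, then darker step by step, with the deepest blue next to the full-strength blue tin. Set each one down rather than dropping it, keep the pots upright and leave the two tins where they stand.

Things in the scene. Friction and masses are not known exactly. Their poses are not given: they have to be found in the camera images.
- pot_palest: loose straight-sided round pot, 52 mm wide, 61 mm high, about 150 g, of very pale sky blue (the lightest of the four) ink that shows through the clear jar; white screw lid (the top 16 mm) with a 43 mm dab of the same ink on it. Starts upright on the bench, on the robot's side of the shelf. Origin: centre of its underside; z up through the lid. Grip round its side from above.
- pot_light: loose straight-sided round pot, 52 mm wide, 61 mm high, about 150 g, of light blue (second lightest) ink that shows through the clear jar; white screw lid (the top 16 mm) with a 43 mm dab of the same ink on it. Starts upright on the bench, on the robot's side of the shelf. Origin: centre of its underside; z up through the lid. Grip round its side from above.
- pot_mid: loose straight-sided round pot, 52 mm wide, 61 mm high, about 150 g, of medium strong blue (second darkest) ink that shows through the clear jar; white screw lid (the top 16 mm) with a 43 mm dab of the same ink on it. Starts upright on the bench, on the robot's side of the shelf. Origin: centre of its underside; z up through the lid. Grip round its side from above.
- pot_deep: loose straight-sided round pot, 52 mm wide, 61 mm high, about 150 g, of deep navy blue (the darkest of the four) ink that shows through the clear jar; white screw lid (the top 16 mm) with a 43 mm dab of the same ink on it. Starts upright on the bench, on the robot's side of the shelf. Origin: centre of its underside; z up through the lid. Grip round its side from above.
- saucer_a: one of four identical fixed tan drip saucers in a straight row, 85 mm between centres, on a steel shelf panel (120 x 540 mm, top 30 mm above the bench) whose place and angle vary; which name is where in the row varies too. 80 mm wide, 74 mm inside; floor 2 mm thick (32 mm above the bench), rim 6 mm high. Origin: centre of its underside.
- saucer_b: one of four identical fixed tan drip saucers in a straight row, 85 mm between centres, on a steel shelf panel (120 x 540 mm, top 30 mm above the bench) whose place and angle vary; which name is where in the row varies too. 80 mm wide, 74 mm inside; floor 2 mm thick (32 mm above the bench), rim 6 mm high. Origin: centre of its underside.
- saucer_c: one of four identical fixed tan drip saucers in a straight row, 85 mm between centres, on a steel shelf panel (120 x 540 mm, top 30 mm above the bench) whose place and angle vary; which name is where in the row varies too. 80 mm wide, 74 mm inside; floor 2 mm thick (32 mm above the bench), rim 6 mm high. Origin: centre of its underside.
- saucer_d: one of four identical fixed tan drip saucers in a straight row, 85 mm between centres, on a steel shelf panel (120 x 540 mm, top 30 mm above the bench) whose place and angle vary; which name is where in the row varies too. 80 mm wide, 74 mm inside; floor 2 mm thick (32 mm above the bench), rim 6 mm high. Origin: centre of its underside.
- white_tin: larger metal tin of white base ink, 76 mm wide, 76 mm high, 0.4 kg, with white band and lid, standing loose on the shelf at one end of the row of saucers (left or right varies), in line with it, its centre 85.5 mm from the nearest saucer's. Origin: centre of its underside. Not to be moved.
- blue_tin: larger metal tin of full-strength blue ink, 76 mm wide, 76 mm high, 0.4 kg, with blue-black band and lid (darker than any pot), standing loose on the shelf at the other end of the row, likewise placed. Origin: centre of its underside. Not to be moved.
Things that resemble listed ones, but are neither listed nor needed, are in the scene too. What is shaped like the pot_light but turquoise or yellow is not meant.

How it is judged:
By the outcome, as a careful person would: the job done as asked, in the order asked, and still so for the second after the job is handed in, with the robot touching nothing.
It also fails if it takes over 106 s, if anything falls off the work surface, if the arm or the gripper's body presses on something with over 40 N, if the wrist force passes 120 N, or if a joint passes its speed limit or range.

## Working session

There is one attempt and no reset: what is moved stays moved. The work goes in short steps, Python scripts to look and compute and a shell command to move; the robot and the scene stay as the last step left them, time stands still between calls to the robot, and variables do not carry over. Pictures are saved under pics/ and viewed, at most 14 in all, crops included, and the job is handed in when it is done.

```bash
mkdir -p pics; ls; python3 - <<'E'
from plant import *
import cv2
s=get_state();print(s,hold_point_z)
for n in("top","scene"):
    c=capture(n);cv2.imwrite(f"pics/{n}0.png",c["color"]);print(n,c["mtx"].tolist(),c["R"].tolist(),c["t"].tolist())
E
```

```text
pics
{'time_s': 0.0, 'joints': array([ 8.06785781e+01,  2.05883394e+01,  6.34086540e-01, -1.94900552e-02,
       -7.01362054e+01, -1.65073853e+01]), 'qd': array([-0.0383873 , -0.00215497,  0.03807772, -0.06318996, -0.02193756,
        0.11466282]), 'joint_torque': array([ 8.55449780e-04, -5.82713163e+01,  2.93062466e+01,  6.99744925e+00,
        7.11334185e-03, -1.50826386e-04]), 'tcp_pos': array([0.29389611, 0.60711583, 0.22566199]), 'eef_rot': array([ 1.79908064e+02, -8.13814436e-03, -2.58354377e+01]), 'contact_force': array([ 0.35785525, -0.03937829, -0.31531852]), 'moment': array([ 0.00646784,  0.00510677, -0.06044703]), 'gripper_force': 0.0, 'gripper_width': 0.08786275648691491} 0.0188
top [[483.28716139535544, 0.0, 278.8531668293256], [0.0, 483.28716139535544, 211.06195609792218], [0.0, 0.0, 1.0]] [[-0.01574070650585211, -0.9998515212949741, 0.007011813090895941], [-0.9961190155541847, 0.01507381792783118, -0.08671612805263022], [0.086597557760356, -0.008349573474353557, -0.9962083856366286]] [0.028780337237353446, 0.5421742383535739, 1.227878411363366]
scene [[425.4238567082535, 0.0, 278.8558955406315], [0.0, 425.4238567082535, 207.38463628709138], [0.0, 0.0, 1.0]] [[0.5243337149194354, 0.8515128334790565, -0.00022320226989832023], [0.7353317130406486, -0.4529253304719567, -0.5041288692522718], [-0.4293732958574505, 0.26416763510569913, -0.8636284116257249]] [-0.2923124642335651, -0.3482389549608652, 1.1089961355111717]
```

View pics/top0.png

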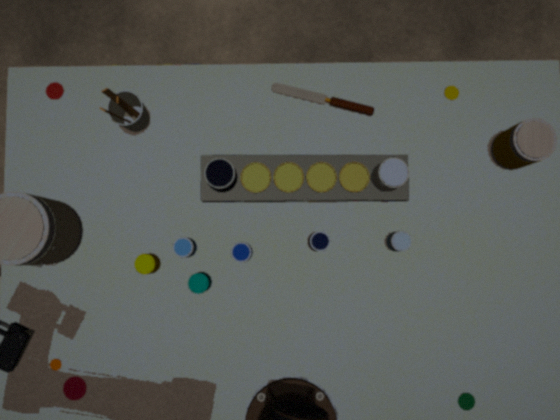

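View pics/scene0.png

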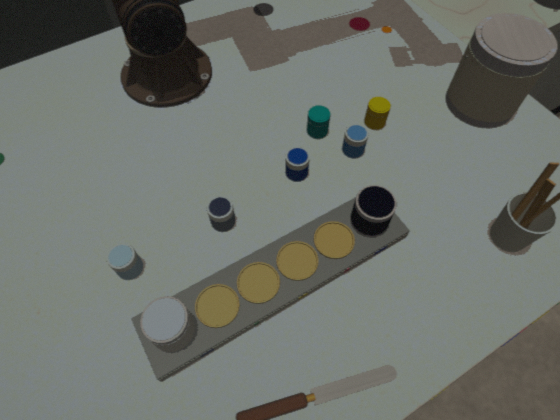

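The top view shows the blue-black tin at (220,175), the white tin at (393,172) and saucers at x≈257, 289, 321 and 354. The pot-like objects are light (184,247), mid (242,252), deep (319,241), palest (399,241), and two decoys: yellow (147,263) and turquoise (199,282). The four blue ones fit the description. I'll confirm them in an enlarged crop.

```bash
python3 - <<'E'
import cv2
t=cv2.imread("pics/top0.png")[150:300,130:420];cv2.imwrite("pics/topc.png",cv2.resize(t,None,fx=2.75,fy=2.75,interpolation=cv2.INTER_CUBIC))
E
```

```text
(no output)
```

View pics/topc.png

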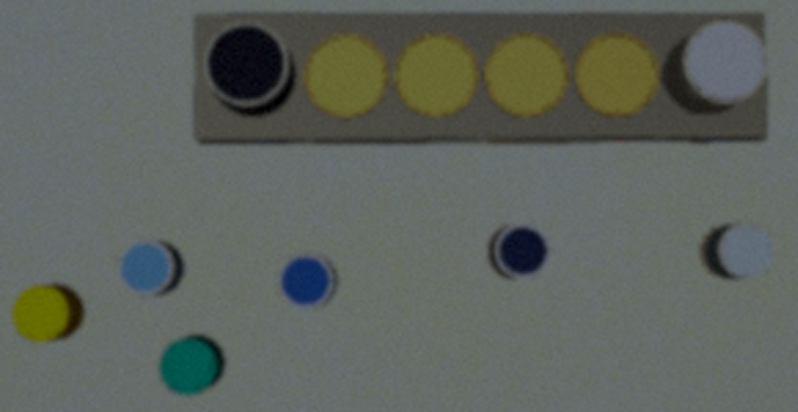

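The crop confirms the four blues. Lid centres in the crop are light (146,267), mid (305,281), deep (523,250) and palest (745,250). Saucer centres are x=346/436/526/617 at y=75, and yellow and turquoise are excluded.

```bash
cat > h.py <<'E'
from plant import *
import numpy as np, json
from scipy.spatial.transform import Rotation as Ro
def ray(c,u,v,z):
    d=c["R"].T@np.linalg.solve(c["mtx"],[u,v,1]); o=-c["R"].T@c["t"]
    return o+d*(z-o[2])/d[2]
def go(x,y,z,yaw=None):
    s=get_state(); R=Ro.from_euler('xyz',s["eef_rot"],degrees=True)
    d=R.inv().apply(np.array([x,y,z])-s["tcp_pos"])/.15
    print("t",round(s["time_s"],2),"tcp",s["tcp_pos"].round(4),"rot",s["eef_rot"].round(1),"w",round(s["gripper_width"],4),"shift",d.round(4), "spin" if yaw else "", ((s["eef_rot"][2]-yaw)/360).round(4) if yaw else "")
E
python3 - <<'E'
from h import *
c=capture("top")
P=dict(light=(146.5,267,.061),mid=(305.5,281,.061),deep=(523.5,250,.061),palest=(745,250,.061),s_deep=(346,75,.036),s_mid=(436,75,.036),s_light=(526,75,.036),s_palest=(617,75,.036),blue=(246,64,.106),white=(725,62,.106))
Q={k:ray(c,(u+.5)/2.75-.5+130,(v+.5)/2.75-.5+150,z)[:2].round(4).tolist() for k,(u,v,z) in P.items()}
print(Q)
d=np.subtract(Q["blue"],Q["white"]);print(np.linalg.norm(d),np.degrees(np.arctan2(d[0],d[1])))
a=np.array(Q["s_palest"])-Q["s_deep"];print(np.linalg.norm(a),np.degrees(np.arctan2(-a[0],-a[1])))
json.dump(Q,open("q.json","w"))
x,y=Q["light"];go(x,y,.2,-90)
E
```

```text
{'light': [0.4536, 0.2611], 'mid': [0.4387, 0.1172], 'deep': [0.4637, -0.0811], 'palest': [0.4605, -0.2827], 's_deep': [0.6306, 0.0793], 's_mid': [0.6294, -0.0051], 's_light': [0.6282, -0.0895], 's_palest': [0.6269, -0.175], 'blue': [0.6306, 0.1649], 'white': [0.6262, -0.2595]}
0.42442280805819094 0.5939971675913516
0.2543269156027336 0.8335801286280552
t 0.15 tcp [0.294  0.6072 0.2259] rot [179.9  -0.  -25.8] w 0.0876 shift [1.9633 1.613  0.1747] spin 0.1782
```

```bash
python3 -m inch '0 0 0 0.0296 0.8;0 0 0 0.0296 0.8;0 0 0 0.0296 0.8;0 0 0 0.0296 0.8;0 0 0 0.0296 0.8;0 0 0 0.0296 0.8;0.2 -0.1 0 0 0.8;0.3 -0.14 0 0 0.8' 25
python3 -m inch '0.3 -0.14 0 0 0.8;0.3 -0.14 0 0 0.8;0.3 -0.14 0 0 0.8;0.3 -0.14 0 0 0.8;0.3 -0.14 0 0 0.8;0.2 -0.08 0 0 0.8;0.1 -0.04 0 0 0.8;0 0 0 0 0.8'
python3 -c "
from h import *;go(.4536,.2611,.019,-90)"
```

```text
time_s: 1.15
tcp_pos: [0.3302, 0.5324, 0.2256]
eef_rot: [180.0, -0.1, -89.7]
contact_force: [0.8, 0.3, 0.5]
gripper_width: 0.0703
gripper_force: 0.0
time_s: 2.15
tcp_pos: [0.4547, 0.2626, 0.2266]
eef_rot: [180.0, 0.0, -89.8]
contact_force: [-0.4, -0.3, -0.7]
gripper_width: 0.0699
gripper_force: 0.0
t 2.15 tcp [0.4547 0.2626 0.2266] rot [180.    0.  -89.8] w 0.0699 shift [0.0104 0.0076 1.3837] spin 0.0004
```

```bash
python3 -m inch '0.01 0.007 0.25 0 0.8;0 0 0.25 0 0.8;0 0 0.25 0 0.8;0 0 0.25 0 0.8;0 0 0.2 0 0.8;0 0 0.1 0 0.8;0 0 0.08 0 0.8;0 0 0 0 0.8'
python3 -m inch '0 0 0 0 0;0 0 0 0 0;0 0 0 0 0;0 0 0 0 0;0 0 0 0 0;0 0 0 0 0;0 0 -0.1 0 0;0 0 -0.2 0 0' 25
python3 -c "
from h import *;go(.6282,-.0895,.15,-90)"
```

```text
time_s: 3.15
tcp_pos: [0.4533, 0.2619, 0.0193]
eef_rot: [180.0, -0.0, -89.7]
contact_force: [0.6, 0.3, 1.0]
gripper_width: 0.0701
gripper_force: 0.0
time_s: 4.15
tcp_pos: [0.4526, 0.2608, 0.0646]
eef_rot: [179.9, -0.1, -89.8]
contact_force: [0.4, 0.1, -1.9]
gripper_width: 0.0515
gripper_force: 25.0
t 4.15 tcp [0.4526 0.2608 0.0646] rot [ 1.799e+02 -1.000e-01 -8.980e+01] w 0.0515 shift [ 2.3408 -1.1603 -0.5669] spin 0.0006
```

```bash
python3 -m inch '0 0 -0.2 0 0;0 0 -0.25 0 0;0.1 0 -0.12 0 0;0.2 -0.1 0 0 0;0.3 -0.15 0 0 0;0.3 -0.15 0 0 0;0.3 -0.15 0 0 0;0.3 -0.15 0 0 0'
python3 -m inch '0.3 -0.16 0 0 0;0.3 -0.15 0 0 0;0.15 -0.1 0 0 0;0.09 -0.05 0 0 0;0 0 0 0 0;0 0 0.2 0 0;0 0 0.2 0 0;0 0 0 0 0'
python3 -c "
from h import *;go(.6282,-.0895,.051,-90)"
```

```text
time_s: 5.15
tcp_pos: [0.5597, 0.0356, 0.1509]
eef_rot: [-180.0, 0.0, -89.8]
contact_force: [0.6, 1.4, -1.4]
gripper_width: 0.0518
gripper_force: 25.0
time_s: 6.15
tcp_pos: [0.6266, -0.0876, 0.0882]
eef_rot: [179.7, -0.0, -89.7]
contact_force: [-0.8, 0.4, -1.0]
gripper_width: 0.0516
gripper_force: 25.0
t 6.15 tcp [ 0.6266 -0.0876  0.0882] rot [179.7  -0.  -89.7] w 0.0516 shift [ 0.0125 -0.0116  0.2479] spin 0.0008
```

```bash
python3 -m inch '0.012 -0.012 0.08 0 0;0 0 0.06 0 0;0 0 0.04 0 0;0 0 0.03 0 0;0 0 0.015 0 0;0 0 0.01 0 0;0 0 0.007 0 0;0 0 0 0 0'
python3 -c "
from h import *;go(.6282,-.0895,.051,-90)"
```

```text
time_s: 7.15
tcp_pos: [0.6308, -0.0904, 0.0538]
eef_rot: [-180.0, -0.0, -89.8]
contact_force: [0.1, -1.4, -2.3]
gripper_width: 0.0516
gripper_force: 25.0
t 7.15 tcp [ 0.6308 -0.0904  0.0538] rot [-180.    -0.   -89.8] w 0.0516 shift [-0.0061  0.017   0.0189] spin 0.0007
```

```bash
python3 -m inch '0 0 0.006 0 0;0 0 0 0 0;0 0 0.006 0 0;0 0 0 0 0;0 0 0 0 0;0 0 0 0 0;0 0 0 0 0;0 0 0 0 0'
python3 -c "
from h import *
for i in range(3): go(.6282,-.0895,.051,-90);print(get_state()['contact_force']);capture('wrist')"
```

```text
time_s: 8.15
tcp_pos: [0.6308, -0.0904, 0.0524]
eef_rot: [-180.0, -0.0, -89.8]
contact_force: [-2.8, 0.6, 6.4]
gripper_width: 0.0514
gripper_force: 25.0
t 8.15 tcp [ 0.6308 -0.0904  0.0524] rot [-180.    -0.   -89.8] w 0.0514 shift [-0.0061  0.0174  0.0094] spin 0.0007
[-2.78300618  0.60509882  6.44755122]
t 8.2 tcp [ 0.6308 -0.0904  0.0524] rot [-180.    -0.   -89.8] w 0.0514 shift [-0.0062  0.0174  0.0093] spin 0.0007
[-2.50176172  0.4488641   4.47885607]
t 8.25 tcp [ 0.6308 -0.0904  0.0524] rot [-180.    -0.   -89.8] w 0.0516 shift [-0.006   0.0175  0.0094] spin 0.0007
[-2.43428865 -0.0449236   5.45151651]
```

```bash
python3 -m inch '0 0 0 0 0.8;0 0 0 0 0.8;0 0 0 0 0.8;0 0 -0.05 0 0.8;0 0 -0.15 0 0.8;0 0 -0.25 0 0.8;0 0 -0.25 0 0.8;0 0 -0.1 0 0.8'
python3 -m inch '0.1 0.1 0 0 0.8;0.2 0.2 0 0 0.8;0.3 0.25 0 0 0.8;0.3 0.25 0 0 0.8;0.25 0.2 0 0 0.8;0.1 0.1 0 0 0.8;0.03 0.03 0 0 0.8;0 0 0 0 0.8'
python3 - <<'E'
from h import *
import cv2
go(.4605,-.2827,.019,-90)
cv2.imwrite("pics/s1.png",capture("scene")["color"])
E
```

```text
time_s: 9.3
tcp_pos: [0.6319, -0.0904, 0.1752]
eef_rot: [-179.8, 0.0, -89.8]
contact_force: [0.3, -0.6, -0.2]
gripper_width: 0.07
gripper_force: 0.0
time_s: 10.3
tcp_pos: [0.4619, -0.283, 0.1716]
eef_rot: [180.0, 0.0, -89.8]
contact_force: [-0.1, 0.2, 0.5]
gripper_width: 0.0701
gripper_force: 0.0
t 10.3 tcp [ 0.4619 -0.283   0.1716] rot [180.    0.  -89.8] w 0.0701 shift [-0.0016  0.0088  1.0176] spin 0.0006
```

View pics/s1.png

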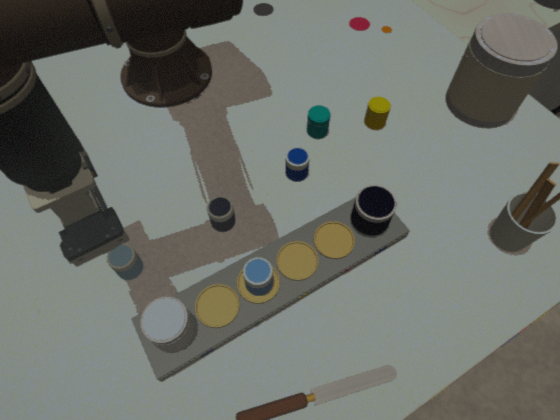

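The light pot stands upright in the second saucer from the white tin (258,275). The gripper is above the palest pot (122,258), so I'll go down and grasp it.

```bash
python3 -m inch '0 0.008 0.2 0 0.8;0 0 0.25 0 0.8;0 0 0.25 0 0.8;0 0 0.17 0 0.8;0 0 0.1 0 0.8;0 0 0.045 0 0.8;0 0 0 0 0.8;0 0 0 0 0'
python3 -m inch '0 0 0 0 0;0 0 0 0 0;0 0 0 0 0;0 0 0 0 0;0 0 -0.1 0 0;0 0 -0.2 0 0;0 0 -0.25 0 0;0 0 -0.25 0 0' 25
python3 -c "
from h import *;go(.6269,-.175,.15,-90)"
```

```text
time_s: 11.35
tcp_pos: [0.4615, -0.2832, 0.0206]
eef_rot: [-179.9, -0.0, -89.7]
contact_force: [-0.0, 0.1, 0.6]
gripper_width: 0.0644
gripper_force: 0.0
time_s: 12.35
tcp_pos: [0.4605, -0.283, 0.1416]
eef_rot: [-180.0, -0.0, -89.8]
contact_force: [0.7, -0.1, -1.5]
gripper_width: 0.0518
gripper_force: 25.0
t 12.35 tcp [ 0.4605 -0.283   0.1416] rot [-180.    -0.   -89.8] w 0.0518 shift [-0.7158 -1.1122 -0.0559] spin 0.0006
```

```bash
python3 -m inch '-0.15 -0.1 -0.06 0 0;-0.2 -0.2 0 0 0;-0.2 -0.3 0 0 0;-0.1 -0.3 0 0 0;-0.06 -0.15 0 0 0;-0.005 -0.06 0 0 0;0 0 0 0 0;0 0 0.1 0 0'
python3 -m inch '0 0 0.2 0 0;0 0 0.2 0 0;0 0 0.07 0 0;0 0 0.03 0 0;0 0 0.015 0 0;0 0 0 0 0;0 0 0 0 0;0 0 0 0 0'
python3 -c "
from h import *;go(.6269,-.175,.0535,-90)"
```

```text
time_s: 13.35
tcp_pos: [0.6268, -0.1757, 0.1347]
eef_rot: [-179.9, -0.0, -89.8]
contact_force: [0.0, -1.4, -0.8]
gripper_width: 0.0515
gripper_force: 25.0
time_s: 14.35
tcp_pos: [0.6271, -0.1751, 0.0569]
eef_rot: [-180.0, -0.0, -89.8]
contact_force: [0.1, 0.7, -1.1]
gripper_width: 0.0513
gripper_force: 25.0
t 14.35 tcp [ 0.6271 -0.1751  0.0569] rot [-180.    -0.   -89.8] w 0.0513 shift [-0.0009  0.0012  0.0229] spin 0.0007
```

```bash
python3 -m inch '0 0 0.008 0 0;0 0 0 0 0;0 0 0.007 0 0;0 0 0 0 0;0 0 0.005 0 0;0 0 0 0 0;0 0 0.003 0 0;0 0 0 0 0'
```

```text
time_s: 15.35
tcp_pos: [0.6268, -0.1751, 0.053]
eef_rot: [180.0, 0.0, -89.8]
contact_force: [0.5, -0.0, -2.0]
gripper_width: 0.0518
gripper_force: 25.0
```

```bash
python3 -m inch '0 0 0.005 0 0;0 0 0 0 0;0 0 0.004 0 0;0 0 0 0 0;0 0 0 0 0;0 0 0 0 0;0 0 0 0 0;0 0 0 0 0'
```

```text
time_s: 16.35
tcp_pos: [0.6269, -0.1752, 0.0524]
eef_rot: [-180.0, -0.0, -89.8]
contact_force: [-1.8, 0.9, 5.3]
gripper_width: 0.0519
gripper_force: 25.0
```

```bash
python3 -m inch '0 0 0 0 0.8;0 0 0 0 0.8;0 0 0 0 0.8;0 0 -0.05 0 0.8;0 0 -0.15 0 0.8;0 0 -0.25 0 0.8;0 0 -0.25 0 0.8;0 0 -0.1 0 0.8'
python3 -m inch '-0.05 0.1 0 0 0.8;-0.1 0.2 0 0 0.8;-0.15 0.25 0 0 0.8;-0.15 0.25 0 0 0.8;-0.1 0.16 0 0 0.8;-0.05 0.1 0 0 0.8;-0.027 0.028 0 0 0.8;0 0 0 0 0.8'
python3 -c "
from h import *;go(.4637,-.0811,.019,-90)"
```

```text
time_s: 17.35
tcp_pos: [0.628, -0.1753, 0.1749]
eef_rot: [-179.8, -0.0, -89.7]
contact_force: [-0.1, 0.0, -1.4]
gripper_width: 0.07
gripper_force: 0.0
time_s: 18.35
tcp_pos: [0.4638, -0.0817, 0.1718]
eef_rot: [-180.0, -0.0, -89.7]
contact_force: [-0.4, -0.3, 0.1]
gripper_width: 0.0701
gripper_force: 0.0
t 18.35 tcp [ 0.4638 -0.0817  0.1718] rot [-180.    -0.   -89.7] w 0.0701 shift [-0.0042  0.0011  1.0185] spin 0.0007
```

```bash
python3 -m inch '-0.004 0 0.2 0 0.8;0 0 0.25 0 0.8;0 0 0.25 0 0.8;0 0 0.17 0 0.8;0 0 0.1 0 0.8;0 0 0.045 0 0.8;0 0 0 0 0.8;0 0 0 0 0'
python3 -m inch '0 0 0 0 0;0 0 0 0 0;0 0 0 0 0;0 0 0 0 0;0 0 -0.1 0 0;0 0 -0.2 0 0;0 0 -0.25 0 0;0 0 -0.25 0 0' 25
python3 -c "
from h import *;go(.6306,.0793,.15,-90)"
```

```text
time_s: 19.35
tcp_pos: [0.4639, -0.0812, 0.0199]
eef_rot: [-179.9, 0.0, -89.8]
contact_force: [-1.1, -0.1, 0.7]
gripper_width: 0.0645
gripper_force: 0.0
time_s: 20.35
tcp_pos: [0.4626, -0.0812, 0.1402]
eef_rot: [179.9, 0.0, -89.8]
contact_force: [1.2, -0.6, -1.1]
gripper_width: 0.0518
gripper_force: 25.0
t 20.35 tcp [ 0.4626 -0.0812  0.1402] rot [179.9   0.  -89.8] w 0.0518 shift [-1.0654 -1.1242 -0.0661] spin 0.0006
```

```bash
python3 -m inch '-0.1 -0.1 -0.06 0 0;-0.2 -0.2 0 0 0;-0.3 -0.3 0 0 0;-0.3 -0.3 0 0 0;-0.12 -0.16 0 0 0;-0.045 -0.065 0 0 0;0 0 0 0 0;0 0 0.1 0 0'
python3 -m inch '0 0 0.2 0 0;0 0 0.2 0 0;0 0 0.07 0 0;0 0 0.03 0 0;0 0 0.015 0 0;0 0 0.01 0 0;0 0 0 0 0;0 0 0 0 0'
python3 -c "
from h import *;go(.6306,.0793,.0515,-90)"
```

```text
time_s: 21.35
tcp_pos: [0.6297, 0.0773, 0.1337]
eef_rot: [-179.9, 0.0, -89.8]
contact_force: [0.1, 0.0, -2.7]
gripper_width: 0.0517
gripper_force: 25.0
time_s: 22.35
tcp_pos: [0.6299, 0.0777, 0.055]
eef_rot: [-180.0, 0.0, -89.8]
contact_force: [-0.1, 0.1, -1.7]
gripper_width: 0.0518
gripper_force: 25.0
t 22.35 tcp [0.6299 0.0777 0.055 ] rot [-180.     0.   -89.8] w 0.0518 shift [-0.0104 -0.0045  0.0236] spin 0.0007
```

```bash
python3 -m inch '-0.01 -0.005 0.006 0 0;0 0 0 0 0;0 0 0.006 0 0;0 0 0 0 0;0 0 0.005 0 0;0 0 0 0 0;0 0 0.004 0 0;0 0 0 0 0'
```

```text
time_s: 23.35
tcp_pos: [0.6306, 0.0791, 0.0521]
eef_rot: [-180.0, 0.0, -89.8]
contact_force: [-3.1, -0.0, 5.1]
gripper_width: 0.0515
gripper_force: 25.0
```

```bash
python3 -m inch '0 0 0 0 0.8;0 0 0 0 0.8;0 0 0 0 0.8;0 0 -0.05 0 0.8;0 0 -0.15 0 0.8;0 0 -0.25 0 0.8;0 0 -0.25 0 0.8;0 0 -0.1 0 0.8'
python3 -m inch '-0.03 0.1 0 0 0.8;-0.04 0.2 0 0 0.8;-0.05 0.25 0 0 0.8;-0.05 0.25 0 0 0.8;-0.04 0.25 0 0 0.8;-0.03 0.15 0 0 0.8;-0.013 0.08 0 0 0.8;0 0 0 0 0.8'
python3 -c "
from h import *;go(.4387,.1172,.019,-90)"
```

```text
time_s: 24.35
tcp_pos: [0.6317, 0.0795, 0.1748]
eef_rot: [-179.8, 0.1, -89.7]
contact_force: [0.5, 0.2, 0.0]
gripper_width: 0.0705
gripper_force: 0.0
time_s: 25.35
tcp_pos: [0.4376, 0.1163, 0.1712]
eef_rot: [180.0, -0.0, -89.7]
contact_force: [-0.6, 0.3, 0.3]
gripper_width: 0.0701
gripper_force: 0.0
t 25.35 tcp [0.4376 0.1163 0.1712] rot [180.   -0.  -89.7] w 0.0701 shift [-0.0059 -0.0077  1.0148] spin 0.0008
```

```bash
python3 -m inch '-0.006 -0.007 0.2 0 0.8;0 0 0.25 0 0.8;0 0 0.25 0 0.8;0 0 0.17 0 0.8;0 0 0.1 0 0.8;0 0 0.045 0 0.8;0 0 0 0 0.8;0 0 0 0 0'
python3 -m inch '0 0 0 0 0;0 0 0 0 0;0 0 0 0 0;0 0 0 0 0;0 0 -0.1 0 0;0 0 -0.2 0 0;0 0 -0.25 0 0;0 0 -0.25 0 0' 25
python3 -c "
from h import *;go(.6294,-.0051,.15,-90)"
```

```text
time_s: 26.35
tcp_pos: [0.4399, 0.1175, 0.0198]
eef_rot: [-180.0, 0.0, -89.8]
contact_force: [1.0, -0.5, 0.3]
gripper_width: 0.0642
gripper_force: 0.0
time_s: 27.35
tcp_pos: [0.4389, 0.1169, 0.1402]
eef_rot: [180.0, -0.0, -89.8]
contact_force: [0.8, 0.2, -1.1]
gripper_width: 0.0514
gripper_force: 25.0
t 27.35 tcp [0.4389 0.1169 0.1402] rot [180.   -0.  -89.8] w 0.0514 shift [ 0.8187 -1.2666 -0.0659] spin 0.0006
```

```bash
python3 -m inch '0.1 -0.1 -0.06 0 0;0.2 -0.2 0 0 0;0.2 -0.3 0 0 0;0.2 -0.3 0 0 0;0.08 -0.26 0 0 0;0.04 -0.11 0 0 0;0 0 0 0 0;0 0 0.1 0 0'
python3 -m inch '0 0 0.2 0 0;0 0 0.2 0 0;0 0 0.07 0 0;0 0 0.03 0 0;0 0 0.015 0 0;0 0 0.01 0 0;0 0 0 0 0;0 0 0 0 0'
python3 -c "
from h import *;go(.6294,-.0051,.0515,-90)"
```

```text
time_s: 28.35
tcp_pos: [0.6304, -0.0047, 0.1335]
eef_rot: [-179.9, 0.0, -89.8]
contact_force: [1.1, 0.2, -1.3]
gripper_width: 0.0517
gripper_force: 25.0
time_s: 29.35
tcp_pos: [0.6306, -0.005, 0.0549]
eef_rot: [-180.0, 0.0, -89.8]
contact_force: [-0.3, 0.3, -0.8]
gripper_width: 0.0518
gripper_force: 25.0
t 29.35 tcp [ 0.6306 -0.005   0.0549] rot [-180.     0.   -89.8] w 0.0518 shift [0.0007 0.0082 0.0228] spin 0.0007
```

```bash
python3 -m inch '0 0.005 0.006 0 0;0 0 0 0 0;0 0 0.006 0 0;0 0 0 0 0;0 0 0.005 0 0;0 0 0 0 0;0 0 0.004 0 0;0 0 0 0 0'
```

```text
time_s: 30.35
tcp_pos: [0.6297, -0.005, 0.0519]
eef_rot: [-180.0, -0.0, -89.8]
contact_force: [-2.4, -0.0, 5.1]
gripper_width: 0.0521
gripper_force: 25.0
```

Pot is on the saucer. I'll release it, rise and back away, then check.

```bash
python3 -m inch '0 0 0 0 0.8;0 0 0 0 0.8;0 0 0 0 0.8;0 0 -0.05 0 0.8;0 0 -0.15 0 0.8;0 0 -0.25 0 0.8;0 0 -0.25 0 0.8;0 0 -0.1 0 0.8'
python3 -m inch '-0.1 0.1 0 0 0.8;-0.2 0.2 0 0 0.8;-0.3 0.2 0 0 0.8;-0.35 0.2 0 0 0.8;-0.35 0.1 0 0 0.8;-0.35 0 0 0 0.8;-0.2 0 0 0 0.8;-0.1 0 0 0 0.8'
python3 -m inch '-0.3 0 0 0 0.8;-0.3 0 0 0 0.8;-0.2 0 0 0 0.8;0 0 0 0 0.8;0 0 0 0 0.8;0 0 0 0 0.8;0 0 0 0 0.8;0 0 0 0 0.8'
python3 - <<'E'
from h import *
import cv2
for n in("top","scene"):
    im=capture(n)["color"]
    im=im[140:220,190:420] if n=="top" else im[160:380,110:430]
    f=3.4 if n=="top" else 2.4
    cv2.imwrite(f"pics/{n}9.png",cv2.resize(im,None,fx=f,fy=f,interpolation=cv2.INTER_CUBIC))
E
```

```text
time_s: 31.35
tcp_pos: [0.6308, -0.0049, 0.1746]
eef_rot: [-179.8, 0.0, -89.7]
contact_force: [0.3, -1.0, -0.4]
gripper_width: 0.0701
gripper_force: 0.0
time_s: 32.35
tcp_pos: [0.5068, 0.2883, 0.17]
eef_rot: [179.9, -0.1, -89.7]
contact_force: [-0.0, 0.0, 0.2]
gripper_width: 0.0698
gripper_force: 0.0
time_s: 33.35
tcp_pos: [0.5081, 0.4066, 0.1716]
eef_rot: [-180.0, 0.0, -89.8]
contact_force: [-0.2, -0.3, -0.8]
gripper_width: 0.0702
gripper_force: 0.0
```

View pics/top9.png

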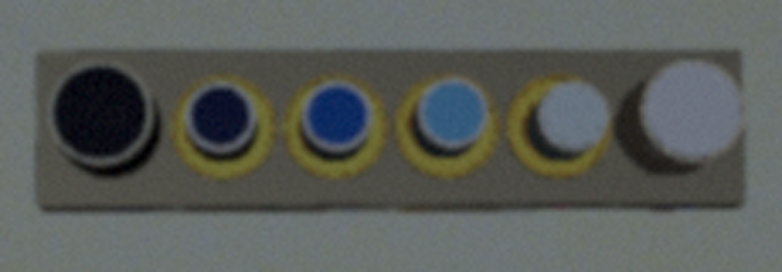

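View pics/scene9.png

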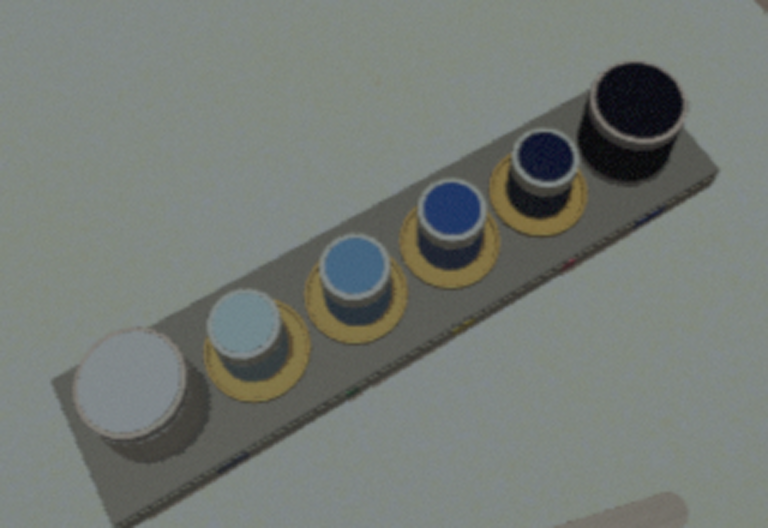

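Both pictures show white tin, palest, light, mid, deep, blue tin, in that order. The palest pot's lid at (575,117) looks off-centre to the right, so I'll check where the pots actually sit.

```bash
python3 - <<'E'
from h import *
c=capture("top");Q=json.load(open("q.json"))
for k,u,v,z in(("s_palest",573,117,.093),("s_light",453,111,.093),("s_mid",337,115,.093),("s_deep",221,117,.093),("blue",100,112,.106),("white",692,110,.106)):
    print(k,((ray(c,(u+.5)/3.4-.5+190,(v+.5)/3.4-.5+140,z)[:2]-Q[k])*1000).round(1))
E
```

```text
s_palest [-1.8 -0.9]
s_light [2.5 0.5]
s_mid [-0.4  0.2]
s_deep [-1.8 -0.2]
blue [0.9 0.2]
white [0.6 0.3]
```

All four pots are within 3 mm of their saucer centres and the tins haven't moved.

```bash
python3 -c "
from plant import *;print(close_job())"
```

```text
the job is handed in; nothing more can be done
None
```

The tint ladder is set and handed in after about 34 s: from the white tin to the blue tin the pots run palest, light, mid, deep, each upright within about 3 mm of its saucer's centre, and the tins have not moved.

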